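# Seat the fitting sleeve and close the ratchet clamp by four clicks

## Task

Of the three plain metal sleeves on the tray, take the one that fits the clamp's round nest snugly, seat it upright and fully home in the nest and let go of it. Then take the clamp's lever by its upright handle and swing it from its rest by exactly four clicks, not one more, so that the jaw closes up to the sleeve; the lever springs back if let go, so finish while still holding it there. Leave everything else where it stands.

Things in the scene. Friction and masses are not known exactly. Their poses are not given: they have to be found in the camera images.
- clamp: ratchet clamp, aluminium base plate 125 x 215 x 12 mm fixed to the bench; origin on the bench, 8 mm in front of the plate's middle. Own +x points to its back, away from the robot, +y from the nest to the lever, z up. The nest block (74 x 74 mm, top 30 mm above the bench) is centred at y = -75 mm, the lever's upright pivot at y = +50 mm, a sliding jaw between them
- nest_mouth (a point): centre of the nest's mouth, 30 mm above the bench: a round blind hole 39 mm in diameter, 12 mm deep, with a 2 mm chamfer; the seated sleeve's centre stands 18 mm above this point. Grip the sleeve across the clamp's x, so that the fingers stay clear of the jaw
- sleeve_a_mid (a point): centre (half-way up) of a plain upright aluminium sleeve, outer diameter 28 mm, height 60 mm, 60 g; starts standing on the tray, whose top is 30 mm above the bench. Grip it in its upper half
- sleeve_b_mid (a point): centre (half-way up) of a plain upright aluminium sleeve, outer diameter 36 mm, height 60 mm, about 100 g; starts standing on the tray. Grip it in its upper half (its lowest 12 mm go into the nest)
- sleeve_c_mid (a point): centre (half-way up) of a plain upright aluminium sleeve, outer diameter 44 mm, height 60 mm, 140 g; starts standing on the tray
- lever (a joint): angle of the clamp's lever (rad): 0 at rest, where its arm points along the clamp's +y; it grows as the handle swings anticlockwise seen from above, towards the clamp's -x (its front). One click is 0.209 rad (12 degrees), so four are 0.838; a tooth passes half-way between two clicks. It can go on to six clicks
- lever_pivot (a point): point on the lever's upright pivot axis, 74 mm above the bench; the handle moves on a circle of 85 mm radius about it
- lever_grip (a point): point on the axis of the lever's upright round black handle, diameter 14 mm, at the height to grip, 74 mm above the bench; the handle's top is 92 mm and the flat arm below it 46 mm above the bench. The push needed there jumps to 5 to 6.5 N on leaving each click and falls to about 2 N as the next is reached; a spring pulls the lever back to rest when let go (the clicks do not lock)
- jaw_pad (a point): middle of the rubber pad, facing the nest, of the jaw (42 mm wide along the clamp's x, top 58 mm above the bench). It goes 5 mm towards the nest (clamp's -y) for each click of the lever and stands 1.5 mm from the seated 36 mm sleeve at four
- stopcock: small three-way stopcock, 26 x 44 x 17 mm, lying on the tray among the sleeves (bystander)
- sample_pot: specimen pot with a screw cap, 46 mm diameter, 57 mm high, on the tray (bystander)
- media_bottle: glass bottle, 69 mm diameter, 129 mm high, on the tray (bystander)
- navy_tape: roll of tape lying flat, 72 mm diameter, 24 mm high, on the bench in front of the clamp (bystander)
- pen_black: marker pen, 126 mm long, 15 mm thick, lying on the bench (bystander)
- vial_d: small capped vial, 25 mm diameter, 60 mm high, on the bench to the right of the clamp (bystander)

How it is judged (in metres and radians):
On the way, in this order (a step that is already met when the one before it is completed fails the run):
1. the 36 mm sleeve stands fully home in the nest, let go, the lever still at its rest (horizontal distance between sleeve_b_mid and nest_mouth below 0.004 m and z of sleeve_b_mid in the frame of nest_mouth below 0.0205 m and angle between sleeve_b_mid's own z axis and vertical below 0.08 rad and contact force between the fingers and sleeve_b below 0.1 N and value of joint lever below 0.1 rad), for 0.2 s.
2. the lever stands at four clicks, held by the fingers (value of joint lever between 0.75 and 0.925 rad and contact force between the fingers and lever above 0.5 N), for 0.3 s.
At the end, for the whole second after the job is handed in: The fingers hold the lever (over 0.5 N) at four clicks, between 0.75 and 0.925 rad; the 36 mm sleeve stands in the nest within 4 mm of its centre, within 2.5 mm of fully down and within 0.08 rad of upright, untouched by the robot (all of step 2 and horizontal distance between sleeve_b_mid and nest_mouth below 0.004 m and z of sleeve_b_mid in the frame of nest_mouth below 0.0205 m and angle between sleeve_b_mid's own z axis and vertical below 0.08 rad and contact force between the arm and sleeve_b below 0.1 N); the arm keeps its last pose, push and grip.
It fails at once if the lever goes on towards a fifth click (value of joint lever above 0.96 rad).
It fails at once if the lever is advanced before the sleeve is in the nest (value of joint lever above 0.2 rad and distance between sleeve_b_mid and nest_mouth above 0.03 m).
It fails at once if another sleeve or a bystander is displaced by more than 3 cm (distance of any of sleeve_a_mid, sleeve_c_mid, stopcock, sample_pot, media_bottle, navy_tape, pen_black, vial_d from where it was at the start of the episode above 0.03 m).
It also fails if it takes over 51 s, if anything falls off the work surface, if the arm or the gripper's body presses on something with over 40 N, if the wrist force passes 120 N, or if a joint passes its speed limit or range.

## Robot

A 7-joint arm with a two-finger parallel gripper is mounted at the origin on a cart in front of the work surface, level with it; the furniture and walls round the work are solid. World frame = base frame: x ahead of the robot, y to its left, z up, the work surface at z = 0. Lengths are in mm, angles in rad, forces in N, time in s.
With the tool pointing down it reaches from about 425 to 1025 mm from the base axis. Payload 9.4 kg.
Tool frame: the origin (TCP) lies at the very end of the fingers, on their centre line; the grasp point (between the pads) lies 19 mm behind it (manip.tcp_to_grasp is the distance from the TCP to the grasp point, in mm); x points along the fingers, y is the direction in which the jaws open and shut, and the axes are right-handed (so a half turn about x gives the same grasp; the last joint's range is limited). The gripper opens to 85 mm and grips with 20 to 120 N. Pads are 22 mm wide; open, the fingers measure 114 mm over their backs; the gripper's body (76 mm by 85 mm) begins 54 mm behind the grasp point. The pads swing forward as they close: fully open they stand 13 mm farther back than shut.
Start: joints at [-1.426, 0.599, -0.003, 1.599, 0.002, 0.943, -0.08], TCP at [159.495, 707.238, 202.175] pointing down, gripper open.
Joint ranges: [-2.57, 2.57], [-0.35, 1.97], [-1.29, 1.29], [0.11, 2.56], [-1.05, 4.19], [0.11, 1.86], [-2.63, 2.63]. Speed limits (rad/s): [2.22, 2.22, 3.01, 3.01, 3.14, 3.14, 3.14].

## Interface

Orientations are given as [roll, pitch, yaw] about the fixed x, y, z axes, in that order (R = Rz(yaw) Ry(pitch) Rx(roll)).
In Python, from rig import manip, imaging gives the robot as it stands.
- The arm moves only by the tool arm_command, never from a script. Its argument "commands" is a list of rows, each an object of numbers: "claw": the opening, from 0 (shut) to 1 (fully open); "dx", "dy", "dz": the shift along the world's x, y, z in units of 40 mm (1.0 is 40 mm); "ax", "ay", "az": the turn, a rotation vector about the world's x, y, z in units of 5 degrees (1.0 is 5 degrees). A call has 1 to 20 rows; each row is the pose to reach, as a shift and turn from the pose commanded when the call began; what a row does not reach only later rows make up. A row lasts 1/12 s, in which the tool goes at most 41.7 mm and 7.16 degrees, less where a joint would pass 70% of its speed; a pose out of reach is approached as far as the arm can. A call with a gripper value outside its range is refused whole. The fingers move at their own pace and stop on an object; "newtons" is the grip in N (left out, the last holds). Time passes only in rows, so rows that repeat a pose let the fingers close. It gives the time, the measured TCP pose, the force and the opening at its end, in the units of the state.
- manip.sense(): the state, without advancing time (a new reading comes with each control period).
- imaging.capture(name): name is "scene" or "top" or "wrist"; returns the picture (400x640x3 uint8, blue, green, red); there is no depth.
- imaging.camera_model(name): a dict with "vfov" (degrees; the focal length in pixels is half the picture's height over the tangent of half this angle, whatever the lens; pixels are square), "cx", "cy" (the principal point, pixels), "k1" (the pictures are not rectified: a ray, as slopes to the right and down, at radius r is drawn at 1 + k1 r^2 times it, then the intrinsics apply), "extrinsics" (4x4, takes a point from world to camera coordinates); the wrist camera has in their place "tool_from_camera" (4x4, takes a point from camera to tool coordinates, whose origin is the TCP and whose axes are the tool frame's). Camera axes: x right, y down, z forward; pixel columns grow to the right and rows downward; lengths in mm; the calibration is good to about 2 mm. A picture is of the moment at which its call begins: read the wrist's pose just before it. camera_model takes no time and is no camera call.
- manip.close_job(): hands the job in, once; it reports no verdict.
The state is a dict: "clock": time; "qpos": joint angles; "joint_vel": joint speeds; "effort": joint torques, N m; "tcp_pos": TCP position; "eef_rot": TCP orientation; "wrist_force": force on the tool from outside, world axes, zero at the start; "torque": the same for the moment, N m; "gripper_width": finger opening in mm.
Only numpy, scipy, OpenCV 4.12 (cv2) and the standard library are available. Lean on these libraries where they do the work, as an engineer would, in place of code of your own. Each camera call takes 0.05 s, during which the arm holds its last target.

## Working session

There is one attempt and no reset: what is moved stays moved. The work goes in short steps, Python scripts to look and compute and a tool call to move; the robot and the scene stay as the last step left them, time stands still between calls to the robot, and variables do not carry over. Pictures are saved under pics/ and viewed, and the job is handed in when it is done.

Besides the shell and the picture viewer there is one more tool, called as name([rows], argument=value, ...), one row to a line, values as JSON. arm_command: Moves the arm, as the interface text tells. Its arguments: {"type":"object","properties":{"commands":{"type":"array"},"newtons":{"type":"number"}},"required":["commands"]}

```bash
mkdir -p pics; ls
python3 - <<'E'
from rig import manip, imaging
import cv2
s=manip.sense(); print(s['clock'],s['tcp_pos'],s['eef_rot'],s['gripper_width'],s['wrist_force'])
for n in ['scene','top','wrist']:
    cv2.imwrite(f'pics/{n}0.png',imaging.capture(n)); print(n,imaging.camera_model(n))
print(manip.tcp_to_grasp)
E
```

```text
pics
0.0 [159.39731796 706.74195778 201.28255083] [-1.46624895  1.56920282 -1.68797139] 85.24766409259543 [-0.51455457 -0.31361954  0.21742249]
scene {'vfov': 57.229339370051406, 'cx': 321.58990913282537, 'cy': 206.08367893888422, 'k1': -0.08598628278283243, 'extrinsics': array([[-8.89890817e-01, -4.56027579e-01, -1.15404082e-02,
         4.37266076e+02],
       [-2.84649255e-01,  5.74877012e-01, -7.67131816e-01,
         2.89947527e+02],
       [ 3.56467580e-01, -6.79378590e-01, -6.41385684e-01,
         6.92868487e+02],
       [ 0.00000000e+00,  0.00000000e+00,  0.00000000e+00,
         1.00000000e+00]])}
top {'vfov': 52.40240632446918, 'cx': 320.4832128018131, 'cy': 198.66443035337372, 'k1': -0.08094820932209448, 'extrinsics': array([[-2.19786669e-02, -9.99675322e-01,  1.28914429e-02,
        -1.15879342e+02],
       [-9.93838836e-01,  2.04455906e-02, -1.08932756e-01,
         5.72177731e+02],
       [ 1.08633815e-01, -1.52062134e-02, -9.93965525e-01,
         1.04535986e+03],
       [ 0.00000000e+00,  0.00000000e+00,  0.00000000e+00,
         1.00000000e+00]])}
wrist {'vfov': 58.02550799576952, 'cx': 320.318740233335, 'cy': 195.3364800304969, 'k1': -0.06999847550643935, 'tool_from_camera': array([[-1.78854988e-03, -3.22557030e-01,  9.46548342e-01,
        -1.71665538e+02],
       [ 9.99997676e-01,  5.62759838e-04,  2.08131775e-03,
        -1.59082183e+00],
       [-1.20402306e-03,  9.46549864e-01,  3.22555274e-01,
        -8.24930152e+01],
       [ 0.00000000e+00,  0.00000000e+00,  0.00000000e+00,
         1.00000000e+00]])}
18.700000000000003
```

View pics/scene0.png

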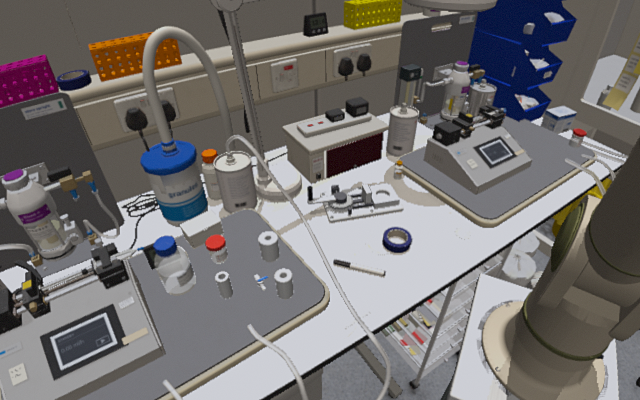

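View pics/top0.png

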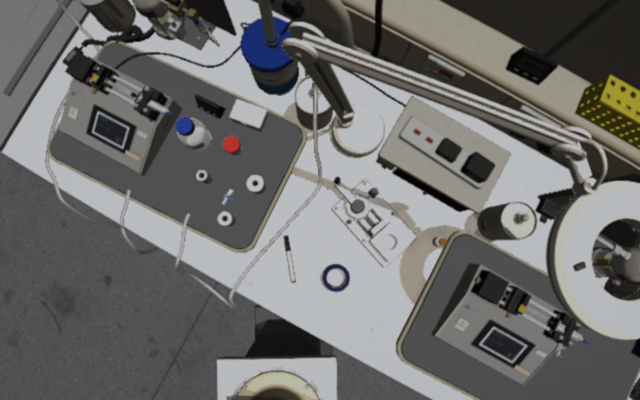

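View pics/wrist0.png

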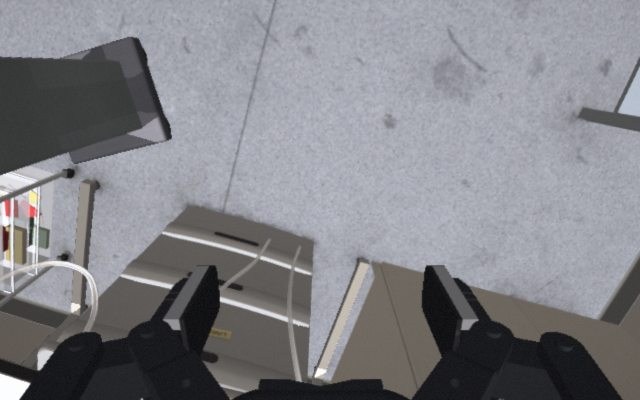

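```bash
cat > h.py <<'E'
import numpy as np, cv2
from rig import manip, imaging
from scipy.spatial.transform import Rotation as R
def K(m):
    f=200/np.tan(np.radians(m['vfov']/2)); return f
def ext(name,s=None):
    m=imaging.camera_model(name)
    if 'extrinsics' in m: return m,np.array(m['extrinsics'])
    T=np.eye(4); T[:3,:3]=R.from_euler('xyz',s['eef_rot']).as_matrix(); T[:3,3]=s['tcp_pos']
    return m,np.linalg.inv(T@np.array(m['tool_from_camera']))
def proj(name,P,s=None):
    m,E=ext(name,s); P=np.atleast_2d(np.array(P,float)); c=P@E[:3,:3].T+E[:3,3]
    q=c[:,:2]/c[:,2:]; r2=(q**2).sum(1,keepdims=True); q=q*(1+m['k1']*r2)
    return q*K(m)+[m['cx'],m['cy']]
def ray(name,uv,s=None):
    m,E=ext(name,s); d=(np.atleast_2d(np.array(uv,float))-[m['cx'],m['cy']])/K(m)
    q=d.copy()
    for _ in range(30): q=d/(1+m['k1']*(q**2).sum(1,keepdims=True))
    D=np.c_[q,np.ones(len(q))]@E[:3,:3]; o=-E[:3,:3].T@E[:3,3]
    return o,D
def onz(name,uv,z,s=None):
    o,D=ray(name,uv,s); t=(z-o[2])/D[:,2]; return o+D*t[:,None]
def crop(img,u0,u1,v0,v1,k,fn):
    cv2.imwrite(fn,cv2.resize(img[v0:v1,u0:u1],None,fx=k,fy=k,interpolation=cv2.INTER_CUBIC))
E
python3 - <<'E'
from h import *
t=cv2.imread('pics/top0.png')
crop(t,320,430,160,280,5,'pics/t1.png'); crop(t,150,320,90,260,4,'pics/t2.png')
s=cv2.imread('pics/scene0.png'); crop(s,290,430,160,260,5,'pics/s1.png'); crop(s,140,320,220,310,4,'pics/s2.png')
E
```

```text
(no output)
```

View pics/t1.png

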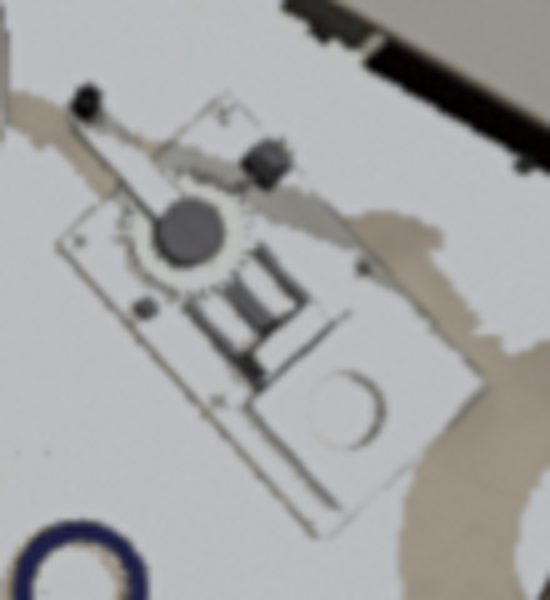

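View pics/t2.png

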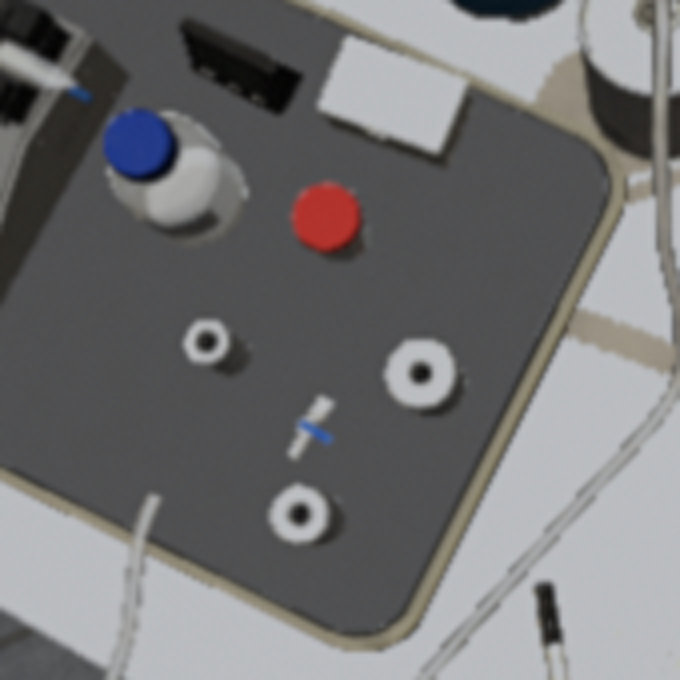

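View pics/s1.png

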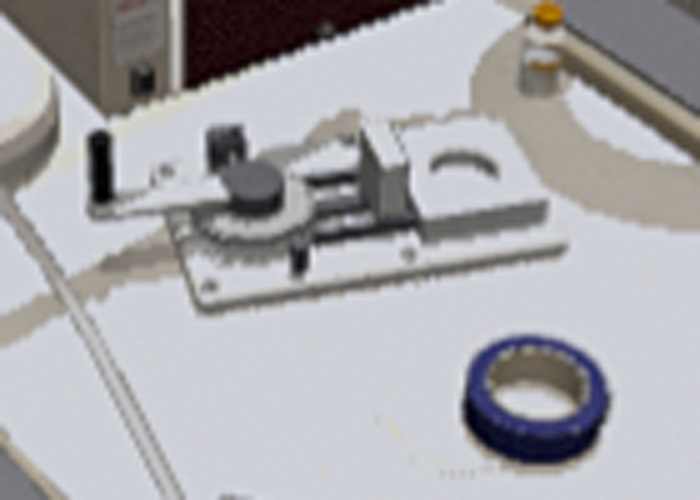

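View pics/s2.png

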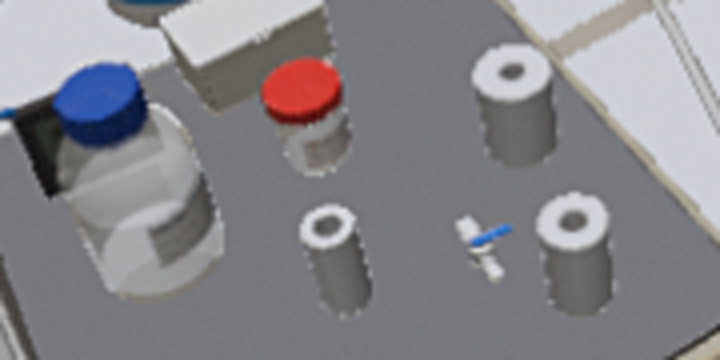

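Run:
```python
from h import *
t=cv2.imread('pics/top0.png'); sc=cv2.imread('pics/scene0.png')
def blobs(img,box,thr):
    u0,u1,v0,v1=box; k=6
    g=cv2.resize(cv2.cvtColor(img[v0:v1,u0:u1],cv2.COLOR_BGR2GRAY),None,fx=k,fy=k,interpolation=cv2.INTER_CUBIC)
    m=(g>thr).astype(np.uint8); cs,_=cv2.findContours(m,cv2.RETR_EXTERNAL,cv2.CHAIN_APPROX_NONE)
    for c in cs:
        if cv2.contourArea(c)>k*k*40:
            (x,y),(a,b),an=cv2.fitEllipse(c); yield ((x+.5)/k-.5+u0,(y+.5)/k-.5+v0),(a/k,b/k)
for n,img,boxes,thr in [('top',t,[(190,215,165,190),(212,240,205,233),(242,270,170,198)],150),('scene',sc,[(212,236,268,285),(270,296,266,286),(254,284,228,250)],150)]:
  for b in boxes:
    for c,ax in blobs(img,b,thr):
        print(n,np.round(c,2),np.round(ax,2),'z90',onz(n,c,90).round(1))
def up(x,y,u0=320,v0=160,k=5): return ((x+.5)/k-.5+u0,(y+.5)/k-.5+v0)
for nm,p,z in [('nest',(347,410),30),('knob',(188,232),60),('handle',(87,100),92),('pl_bl',(320,537),12),('pl_tl',(58,245),12),('pl_tr',(226,95),12),('pl_br',(487,383),12),('tape',(80,592),24)]:
    print(nm,onz('top',up(*p),z).round(1))
def up2(x,y): return up(x,y,290,160,5)
for nm,p,z in [('nest',(463,168),30),('knob',(253,185),60),('handle',(98,138),92),('pl fl',(203,308),6),('fr',(565,245),6)]:
    print('scene',nm,onz('scene',up2(*p),z).round(1))
```

```text
top [201.04 174.88] [ 9.67 10.66] z90 [[630. 174.  90.]]
top [224.23 218.08] [13.29 13.65] z90 [[519.4 114.4  90. ]]
top [254.59 182.74] [16.03 16.84] z90 [[607.   37.9  90. ]]
scene [221.27 276.06] [10.31 14.24] z90 [[630.  175.9  90. ]]
scene [282.74 274.84] [14.04 18.03] z90 [[519.5 115.9  90. ]]
scene [271.04 236.2 ] [14.92 28.42] z90 [[602.1  32.4  90. ]]
nest [[ 452.1 -306.4   30. ]]
knob [[ 545.5 -221.9   60. ]]
handle [[ 610.4 -169.7   92. ]]
pl_bl [[ 384.9 -292.7   12. ]]
pl_tl [[ 544.3 -156.6   12. ]]
pl_tr [[ 624.2 -250.2   12. ]]
pl_br [[ 464.7 -386.2   12. ]]
tape [[ 360.3 -163.2   24. ]]
scene nest [[ 452.8 -304.    30. ]]
scene knob [[ 538.1 -202.1   60. ]]
scene handle [[ 611.5 -165.2   92. ]]
scene pl fl [[ 544.9 -155.6    6. ]]
scene fr [[ 385.7 -293.1    6. ]]
```

Run:
```python
from h import *
s=manip.sense(); M=R.from_euler('xyz',s['eef_rot']).as_matrix(); print(M.round(3))
y=M[:,1]; print('tool y ang',np.degrees(np.arctan2(y[1],y[0])))
# hose
for p in [(300,212),(315,240),(330,270),(360,320),(385,370),(270,175)]:
    for z in (5,60): w=onz('scene',p,z); print(p,z,w.round(0),proj('top',w).round(0))
# lamp head
def tri(a,b):
    o1,d1=ray('top',a);o2,d2=ray('scene',b);d1=d1[0];d2=d2[0]
    A=np.c_[d1,-d2];x=np.linalg.lstsq(A,o2-o1,rcond=None)[0];return o1+d1*x[0],o2+d2*x[1]
print('lamp',tri((600,250),(435,3)))
print('knob',tri((357.2,206),(340.3,196.7)))
print('handle top',tri((337,179.7),(309.3,187.3)))
```

```text
[[-0.     0.22   0.976]
 [-0.001  0.976 -0.22 ]
 [-1.    -0.001  0.   ]]
tool y ang 77.29445751493988
(300, 212) 5 [[ 637. -153.    5.]] [[329. 175.]]
(300, 212) 60 [[603. -99.  60.]] [[309. 185.]]
(315, 240) 5 [[549. -75.   5.]] [[301. 208.]]
(315, 240) 60 [[522. -27.  60.]] [[282. 217.]]
(330, 270) 5 [[471.  -3.   5.]] [[275. 237.]]
(330, 270) 60 [[450.  39.  60.]] [[256. 245.]]
(360, 320) 5 [[355.  90.   5.]] [[240. 281.]]
(360, 320) 60 [[345. 124.  60.]] [[223. 288.]]
(385, 370) 5 [[271. 170.   5.]] [[211. 314.]]
(385, 370) 60 [[267. 197.  60.]] [[195. 319.]]
(270, 175) 5 [[ 812. -267.    5.]] [[368. 113.]]
(270, 175) 60 [[ 764. -204.   60.]] [[348. 124.]]
lamp (array([ 428.89703413, -562.24118146,  487.10169585]), array([ 439.98057939, -559.57823732,  484.72742978]))
knob (array([ 547.23424799, -223.96203885,   40.89295705]), array([ 547.41030886, -223.89101649,   40.90114378]))
handle top (array([ 610.7500558 , -169.94544069,   88.36761614]), array([ 613.24014287, -168.78510088,   88.68924761]))
```

arm_command([
  {"dx": 9.0,"dy": -14.8,"az": -25.3,"claw": 0.75},
  {"dx": 9.0,"dy": -14.8,"az": -25.3,"claw": 0.75},
  {"dx": 9.0,"dy": -14.8,"az": -25.3,"claw": 0.75},
  {"dx": 9.0,"dy": -14.8,"az": -25.3,"claw": 0.75},
  {"dx": 9.0,"dy": -14.8,"az": -25.3,"claw": 0.75},
  {"dx": 9.0,"dy": -14.8,"az": -25.3,"claw": 0.75},
  {"dx": 9.0,"dy": -14.8,"az": -25.3,"claw": 0.75},
  {"dx": 9.0,"dy": -14.8,"az": -25.3,"claw": 0.75},
  {"dx": 9.0,"dy": -14.8,"az": -25.3,"claw": 0.75},
  {"dx": 9.0,"dy": -14.8,"az": -25.3,"claw": 0.75},
  {"dx": 9.0,"dy": -14.8,"az": -25.3,"claw": 0.75},
  {"dx": 9.0,"dy": -14.8,"az": -25.3,"claw": 0.75},
  {"dx": 9.0,"dy": -14.8,"az": -25.3,"claw": 0.75},
  {"dx": 9.0,"dy": -14.8,"az": -25.3,"claw": 0.75},
  {"dx": 9.0,"dy": -14.8,"az": -25.3,"claw": 0.75},
  {"dx": 9.0,"dy": -14.8,"az": -25.3,"claw": 0.75},
  {"dx": 9.0,"dy": -14.8,"az": -25.3,"claw": 0.75},
  {"dx": 9.0,"dy": -14.8,"az": -25.3,"claw": 0.75},
  {"dx": 9.0,"dy": -14.8,"az": -25.3,"claw": 0.75},
  {"dx": 9.0,"dy": -14.8,"az": -25.3,"claw": 0.75},
])

```text
schema error: expected keys claw, dx, dy, dz, ax, ay, az
```

arm_command([
  {"dx": 9.0,"dy": -14.8,"dz": 0,"ax": 0,"ay": 0,"az": -25.3,"claw": 0.75},
  {"dx": 9.0,"dy": -14.8,"dz": 0,"ax": 0,"ay": 0,"az": -25.3,"claw": 0.75},
  {"dx": 9.0,"dy": -14.8,"dz": 0,"ax": 0,"ay": 0,"az": -25.3,"claw": 0.75},
  {"dx": 9.0,"dy": -14.8,"dz": 0,"ax": 0,"ay": 0,"az": -25.3,"claw": 0.75},
  {"dx": 9.0,"dy": -14.8,"dz": 0,"ax": 0,"ay": 0,"az": -25.3,"claw": 0.75},
  {"dx": 9.0,"dy": -14.8,"dz": 0,"ax": 0,"ay": 0,"az": -25.3,"claw": 0.75},
  {"dx": 9.0,"dy": -14.8,"dz": 0,"ax": 0,"ay": 0,"az": -25.3,"claw": 0.75},
  {"dx": 9.0,"dy": -14.8,"dz": 0,"ax": 0,"ay": 0,"az": -25.3,"claw": 0.75},
  {"dx": 9.0,"dy": -14.8,"dz": 0,"ax": 0,"ay": 0,"az": -25.3,"claw": 0.75},
  {"dx": 9.0,"dy": -14.8,"dz": 0,"ax": 0,"ay": 0,"az": -25.3,"claw": 0.75},
  {"dx": 9.0,"dy": -14.8,"dz": 0,"ax": 0,"ay": 0,"az": -25.3,"claw": 0.75},
  {"dx": 9.0,"dy": -14.8,"dz": 0,"ax": 0,"ay": 0,"az": -25.3,"claw": 0.75},
  {"dx": 9.0,"dy": -14.8,"dz": 0,"ax": 0,"ay": 0,"az": -25.3,"claw": 0.75},
  {"dx": 9.0,"dy": -14.8,"dz": 0,"ax": 0,"ay": 0,"az": -25.3,"claw": 0.75},
  {"dx": 9.0,"dy": -14.8,"dz": 0,"ax": 0,"ay": 0,"az": -25.3,"claw": 0.75},
  {"dx": 9.0,"dy": -14.8,"dz": 0,"ax": 0,"ay": 0,"az": -25.3,"claw": 0.75},
  {"dx": 9.0,"dy": -14.8,"dz": 0,"ax": 0,"ay": 0,"az": -25.3,"claw": 0.75},
  {"dx": 9.0,"dy": -14.8,"dz": 0,"ax": 0,"ay": 0,"az": -25.3,"claw": 0.75},
  {"dx": 9.0,"dy": -14.8,"dz": 0,"ax": 0,"ay": 0,"az": -25.3,"claw": 0.75},
  {"dx": 9.0,"dy": -14.8,"dz": 0,"ax": 0,"ay": 0,"az": -25.3,"claw": 0.75},
])

```text
clock: 1.82
tcp_pos: [519.1, 115.5, 201.9]
eef_rot: [-0.441, 1.57, -2.868]
wrist_force: [0.3, 1.3, -0.1]
gripper_width: 64.2
```

Run:
```python
from h import *
import json
s=manip.sense(); print(s['clock'],np.round(s['tcp_pos'],1),s['qpos'],s['gripper_width'],s['wrist_force'])
im=imaging.capture('wrist'); cv2.imwrite('pics/w1.png',im)
print(R.from_euler('xyz',s['eef_rot']).as_matrix().round(4))
json.dump({k:np.asarray(s[k]).tolist() for k in('tcp_pos','eef_rot')},open('s1.json','w'))
```

```text
1.8167 [519.1 115.5 201.9] [-0.78139263  0.42819733  0.64070003  2.06709388 -0.36876496  0.75924698
 -0.76785114] 64.20297272532227 [ 0.33830697  1.34850289 -0.13909143]
[[-8.000e-04  6.555e-01 -7.552e-01]
 [-2.000e-04 -7.552e-01 -6.555e-01]
 [-1.000e+00 -4.000e-04  8.000e-04]]
```

View pics/w1.png

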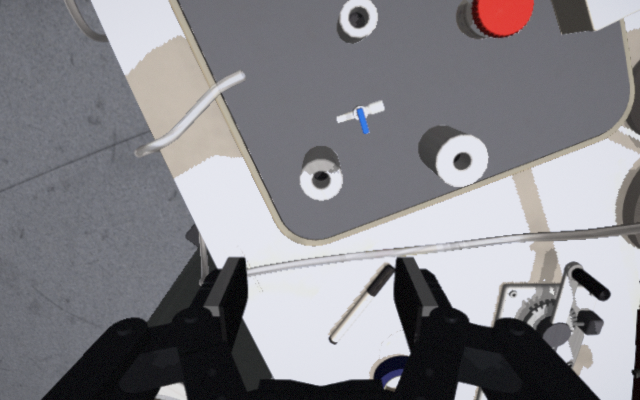

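```bash
cat >> h.py <<'E'
def blob(img,box,thr,k=4,inv=False,minA=60):
    u0,u1,v0,v1=box
    g=cv2.resize(cv2.cvtColor(img[v0:v1,u0:u1],cv2.COLOR_BGR2GRAY),None,fx=k,fy=k,interpolation=cv2.INTER_CUBIC)
    m=((g<thr) if inv else (g>thr)).astype(np.uint8); cs,_=cv2.findContours(m,cv2.RETR_EXTERNAL,cv2.CHAIN_APPROX_NONE)
    out=[]
    for c in cs:
        if cv2.contourArea(c)>k*k*minA:
            (x,y),ax,an=cv2.fitEllipse(c); out.append((((x+.5)/k-.5+u0,(y+.5)/k-.5+v0),(ax[0]/k,ax[1]/k)))
    return out
E
python3 - <<'E'
from h import *
import json
s=json.load(open('s1.json')); im=cv2.imread('pics/w1.png')
for b in [(292,350,150,208),(425,500,125,195),(330,388,0,48)]:
    for thr in (150,180):
        for c,a in blob(im,b,thr): print(thr,np.round(c,1),np.round(a,1),onz('wrist',c,90,s).round(1), np.round(np.array(a)/K(imaging.camera_model('wrist'))*285,1))
crop(im,480,640,200,400,3,'pics/w1c.png')
E
```

```text
150 [320.4 180.5] [39.4 43.2] [[519.1 113.8  90. ]] [31.1 34.1]
180 [321.1 183.3] [31.2 42.3] [[517.7 111.8  90. ]] [24.7 33.5]
150 [465.9 165.8] [54.7 69. ] [[606.7  32.4  90. ]] [43.3 54.5]
180 [488.6 188.7] [12.6 46.1] [[606.3   2.9  90. ]] [ 9.9 36.5]
180 [461.9 160.4] [48.3 54.4] [[607.5  38.3  90. ]] [38.2 43. ]
150 [358.6  17.5] [38.5 39. ] [[629.9 173.6  90. ]] [30.4 30.8]
180 [358.7  17.3] [37.5 38.3] [[630.  173.7  90. ]] [29.6 30.2]
```

View pics/w1c.png

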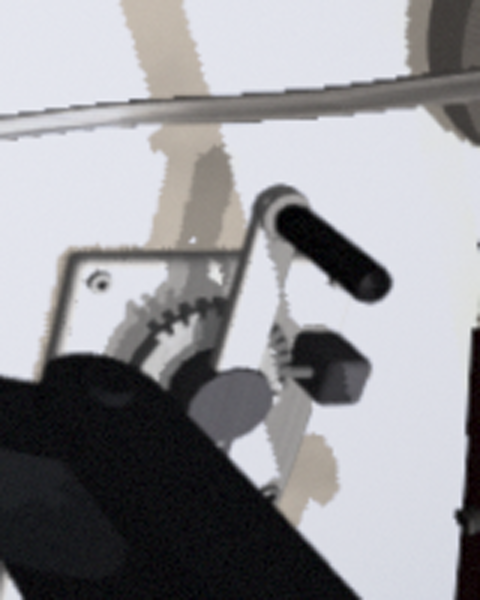

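arm_command([
  {"dx": 0,"dy": -0.02,"dz": -1.0,"ax": 0,"ay": 0,"az": 0,"claw": 0.75},
  {"dx": 0,"dy": -0.02,"dz": -2.0,"ax": 0,"ay": 0,"az": 0,"claw": 0.75},
  {"dx": 0,"dy": -0.02,"dz": -3.0,"ax": 0,"ay": 0,"az": 0,"claw": 0.75},
  {"dx": 0,"dy": -0.02,"dz": -3.4,"ax": 0,"ay": 0,"az": 0,"claw": 0.75},
  {"dx": 0,"dy": -0.02,"dz": -3.63,"ax": 0,"ay": 0,"az": 0,"claw": 0.75},
  {"dx": 0,"dy": -0.02,"dz": -3.63,"ax": 0,"ay": 0,"az": 0,"claw": 0.75},
  {"dx": 0,"dy": -0.02,"dz": -3.63,"ax": 0,"ay": 0,"az": 0,"claw": 0.3},
  {"dx": 0,"dy": -0.02,"dz": -3.63,"ax": 0,"ay": 0,"az": 0,"claw": 0.3},
  {"dx": 0,"dy": -0.02,"dz": -3.63,"ax": 0,"ay": 0,"az": 0,"claw": 0.2},
  {"dx": 0,"dy": -0.02,"dz": -3.63,"ax": 0,"ay": 0,"az": 0,"claw": 0.1},
  {"dx": 0,"dy": -0.02,"dz": -3.63,"ax": 0,"ay": 0,"az": 0,"claw": 0},
  {"dx": 0,"dy": -0.02,"dz": -3.63,"ax": 0,"ay": 0,"az": 0,"claw": 0},
  {"dx": 0,"dy": -0.02,"dz": -3.63,"ax": 0,"ay": 0,"az": 0,"claw": 0},
  {"dx": 0,"dy": -0.02,"dz": -3.63,"ax": 0,"ay": 0,"az": 0,"claw": 0},
], newtons=40)

```text
clock: 3.03
tcp_pos: [520.4, 115.1, 58.7]
eef_rot: [2.919, 1.568, 0.49]
wrist_force: [-1.9, 0.7, 6.0]
gripper_width: 31.8
```

Run:
```python
from h import *
s=manip.sense(); print(s['clock'],np.round(s['tcp_pos'],1),s['gripper_width'],s['wrist_force'])
im=imaging.capture('wrist'); cv2.imwrite('pics/w2.png',im)
```

```text
3.0333 [520.4 115.1  58.7] 31.756372284285185 [-1.86073669  0.70735754  5.95126551]
```

View pics/w2.png

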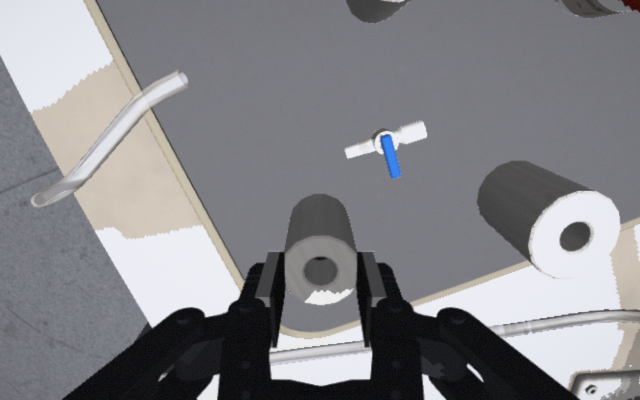

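arm_command([
  {"dx": 0,"dy": 0,"dz": 0.3,"ax": 0,"ay": 0,"az": 0,"claw": 0},
  {"dx": 0,"dy": 0,"dz": 1.0,"ax": 0,"ay": 0,"az": 0,"claw": 0},
  {"dx": 0,"dy": 0,"dz": 2.0,"ax": 0,"ay": 0,"az": 0,"claw": 0},
  {"dx": 0,"dy": 0,"dz": 3.0,"ax": 0,"ay": 0,"az": 0,"claw": 0},
  {"dx": 0,"dy": 0,"dz": 3.0,"ax": 0,"ay": 0,"az": 0,"claw": 0},
  {"dx": 0,"dy": 0,"dz": 3.0,"ax": 0,"ay": 0,"az": 0,"claw": 0},
])

```text
clock: 3.58
tcp_pos: [520.8, 115.2, 180.0]
eef_rot: [2.921, 1.565, 0.493]
wrist_force: [-0.7, 0.4, -1.4]
gripper_width: 31.5
```

Run:
```python
from h import *
s=manip.sense(); print(s['clock'],np.round(s['tcp_pos'],1),s['gripper_width'],s['wrist_force'])
print(R.from_euler('xyz',s['eef_rot']).as_matrix().round(4))
im=imaging.capture('wrist'); cv2.imwrite('pics/w3.png',im)
im=imaging.capture('scene'); crop(im,200,360,180,300,5,'pics/s3.png')
```

```text
3.5833 [520.8 115.2 180. ] 31.499523918672576 [-0.66920581  0.42069465 -1.37576114]
[[ 0.0053  0.6541 -0.7564]
 [ 0.0029 -0.7564 -0.6541]
 [-1.      0.0013 -0.0059]]
```

View pics/w3.png

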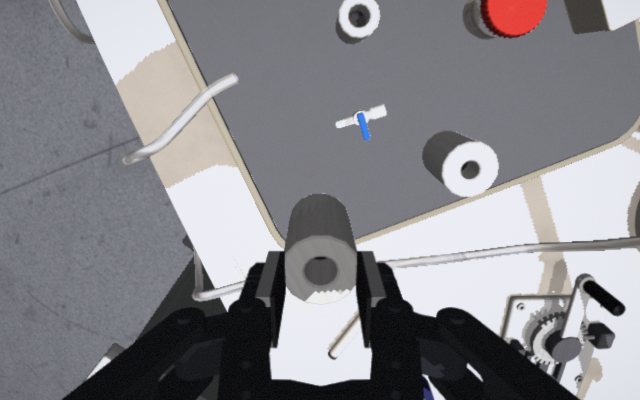

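View pics/s3.png

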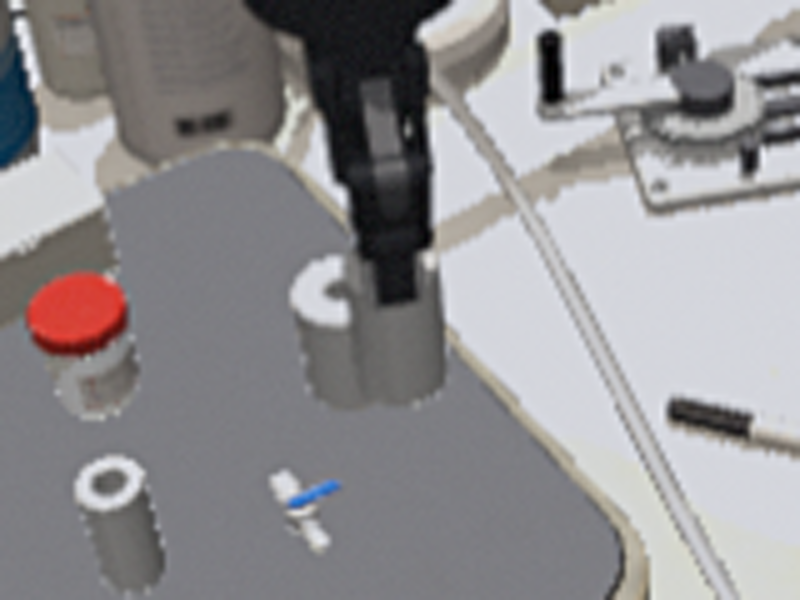

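arm_command([
  {"dx": -3,"dy": -11.6,"dz": 0,"ax": 0,"ay": 0,"az": 0,"claw": 0},
  {"dx": -3,"dy": -11.6,"dz": 0,"ax": 0,"ay": 0,"az": 0,"claw": 0},
  {"dx": -3,"dy": -11.6,"dz": 0,"ax": 0,"ay": 0,"az": 0,"claw": 0},
  {"dx": -3,"dy": -11.6,"dz": 0,"ax": 0,"ay": 0,"az": 0,"claw": 0},
  {"dx": -3,"dy": -11.6,"dz": 0,"ax": 0,"ay": 0,"az": 0,"claw": 0},
  {"dx": -3,"dy": -11.6,"dz": 0,"ax": 0,"ay": 0,"az": 0,"claw": 0},
  {"dx": -3,"dy": -11.6,"dz": 0,"ax": 0,"ay": 0,"az": 0,"claw": 0},
  {"dx": -3,"dy": -11.6,"dz": 0,"ax": 0,"ay": 0,"az": 0,"claw": 0},
  {"dx": -3,"dy": -11.6,"dz": 0,"ax": 0,"ay": 0,"az": 0,"claw": 0},
  {"dx": -3,"dy": -11.6,"dz": 0,"ax": 0,"ay": 0,"az": 0,"claw": 0},
  {"dx": -3,"dy": -11.6,"dz": 0,"ax": 0,"ay": 0,"az": 0,"claw": 0},
  {"dx": -3,"dy": -11.6,"dz": 0,"ax": 0,"ay": 0,"az": 0,"claw": 0},
  {"dx": -3,"dy": -11.6,"dz": 0,"ax": 0,"ay": 0,"az": 0,"claw": 0},
  {"dx": -3,"dy": -11.6,"dz": 0,"ax": 0,"ay": 0,"az": 0,"claw": 0},
  {"dx": -3,"dy": -11.6,"dz": 0,"ax": 0,"ay": 0,"az": 0,"claw": 0},
  {"dx": -3,"dy": -11.6,"dz": 0,"ax": 0,"ay": 0,"az": 0,"claw": 0},
])

```text
clock: 5.02
tcp_pos: [399.7, -347.9, 176.3]
eef_rot: [-1.615, 1.569, 2.241]
wrist_force: [0.2, -0.0, -1.4]
gripper_width: 31.6
```

Run:
```python
from h import *
import json
s=manip.sense(); print(s['clock'],np.round(s['tcp_pos'],1),s['gripper_width'],s['wrist_force'],s['qpos'])
print(R.from_euler('xyz',s['eef_rot']).as_matrix().round(4))
json.dump({k:np.asarray(s[k]).tolist() for k in('tcp_pos','eef_rot')},open('s4.json','w'))
im=imaging.capture('wrist'); cv2.imwrite('pics/w4.png',im)
```

```text
5.0167 [ 399.7 -347.9  176.3] 31.553356011337062 [ 0.17951445 -0.04698826 -1.35168819] [ 0.20265509  0.45310169  0.57562306  2.0945432  -0.38060536  0.69750854
  0.17179446]
[[-1.200e-03  6.547e-01 -7.559e-01]
 [ 1.500e-03 -7.559e-01 -6.547e-01]
 [-1.000e+00 -1.900e-03 -1.000e-04]]
```

View pics/w4.png

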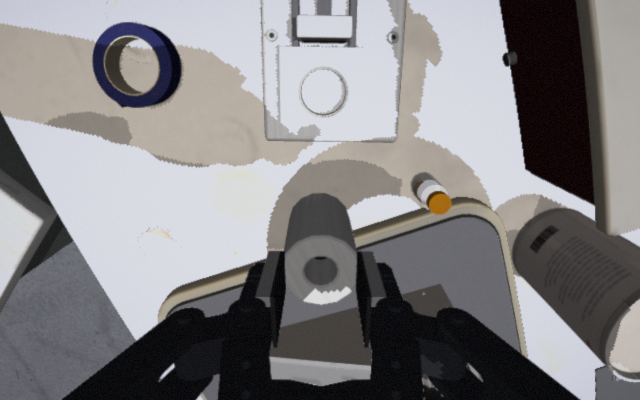

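Run:
```python
from h import *
import json
s=json.load(open('s4.json')); im=cv2.imread('pics/w4.png')
crop(im,250,400,10,130,5,'pics/w4a.png'); crop(im,270,370,180,310,5,'pics/w4b.png')
g=cv2.cvtColor(im,cv2.COLOR_BGR2GRAY)
print(g[91,290:360]); print(g[60:125,323])
print(g[268,275:365]);print(g[230:310,320])
```

```text
[220 218 220 219 219 219 219 219 209 201 180 186 218 220 220 218 220 220
 219 219 219 220 219 220 218 218 220 219 219 219 220 219 220 219 220 220
 220 220 220 219 219 220 219 219 219 220 219 219 219 218 218 208 182 171
 154 132 144 161 202 217 218 218 219 219 219 219 220 220 219 220]
[218 218 218 218 219 216 204 189 180 161 214 218 217 218 219 219 218 219
 219 219 219 220 219 219 220 219 219 218 218 220 220 219 220 218 220 220
 220 219 219 219 220 221 220 219 220 220 220 220 219 220 220 217 190 169
 120 144 186 202 218 220 221 221 221 220 220]
[ 54  21  11   9   3   9  10  10  10  43 106 117 118 116 115 116 117 118
 119 118 120 120 118 118 119 117 116 108  91  74  60  58  58  60  64  62
  67  66  67  65  69  70  68  67  64  67  67  66  66  67  66  70  67  69
  65  66  63  63  62  62  62  66  83 103 109 117 118 116 118 116 118 116
 117 117 115 116 117 121 120 120 107  76  31  15   8  11  10  16  12  23]
[ 69  68  66  68  74  93 106 110 113 119 118 120 119 120 121 119 120 121
 118 119 118 116 119 117 117 109  76  30  18  34  59  64  64  65  66  65
  64  66  67  67  65  63  63  62  62  63  67  65  65  64  66  66  66  64
  68  90 104 103 111 113 117 133 178 212 217 219 219 219 219 219 218 218
 218 215 176 124 110 107 106 108]
```

View pics/w4a.png

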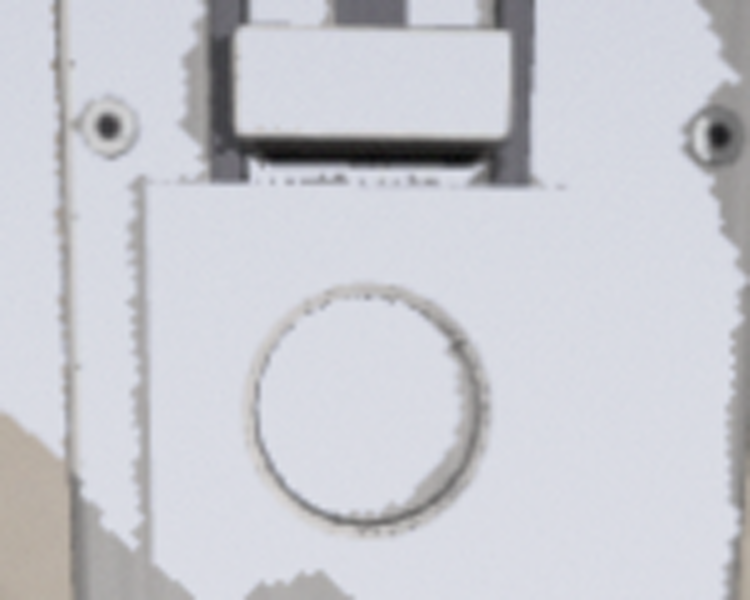

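View pics/w4b.png

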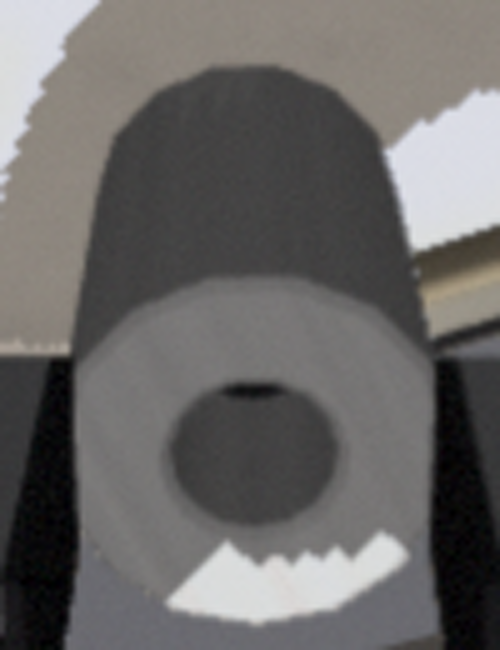

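```bash
cat >> h.py <<'E'
from scipy.optimize import least_squares
def circ(name,ext4,z,s,r0,fitr=True):
    a=np.linspace(0,2*np.pi,361)
    c0=onz(name,((ext4[0]+ext4[1])/2,(ext4[2]+ext4[3])/2),z,s)[0]
    def f(p):
        q=proj(name,np.c_[p[0]+p[2]*np.cos(a),p[1]+p[2]*np.sin(a),0*a+z],s)
        return np.array([q[:,0].min(),q[:,0].max(),q[:,1].min(),q[:,1].max()])-ext4
    r=least_squares(f,[c0[0],c0[1],r0]); return r.x,r.fun
E
python3 - <<'E'
from h import *
import json
s=json.load(open('s4.json'))
def U(x,o): return o+(x+.5)/5-.5
h=circ('wrist',np.array([U(243,250),U(491,250),U(283,10),U(536,10)]),30,s,21.5); print('hole',h)
for z in (205,207.6,210):
    p=circ('wrist',np.array([U(75,270),U(435,270),U(275,180),U(624,180)]),z,s,18); print('sleeve',z,p)
t=np.array(s['tcp_pos'][:2]); print('tcp',t)
# sleeve bottom back edge check
c=np.array([0.652,-0.758]);
E
```

```text
hole (array([ 452.76559007, -306.05526099,   21.07918059]), array([ 0.09147787, -0.09146632, -0.08761563,  0.09049333]))
sleeve 205 (array([ 399.01089225, -350.53162505,   17.03049182]), array([-1.68094285,  1.67999017,  1.84707884, -1.99720383]))
sleeve 207.6 (array([ 400.17351846, -349.52926013,   16.72072519]), array([-1.68094275,  1.67999007,  1.8470789 , -1.99720395]))
sleeve 210 (array([ 401.24671187, -348.60400022,   16.43478685]), array([-1.68094286,  1.67999018,  1.84707882, -1.99720385]))
tcp [ 399.68251   -347.8844829]
```

Run:
```python
from h import *
import json
s=json.load(open('s4.json'))
def U(x,o): return o+(x+.5)/5-.5
a=np.linspace(0,2*np.pi,361); t=np.array(s['tcp_pos']); y=np.array([.6547,-.7559]); zt=np.array([-.7559,-.6547])
def fit(e,r,uc):
    def f(p):
        q=proj('wrist',np.c_[p[0]+r*np.cos(a),p[1]+r*np.sin(a),0*a+p[2]],s)
        return [q[:,1].min()-e[0],q[:,1].max()-e[1],(q[:,0].min()+q[:,0].max())/2-uc]
    return least_squares(f,[t[0],t[1],207]).x
for nm,p in [('outer',fit((U(275,180),U(624,180)),18,U(255,270))),('outer bevel',fit((U(287,180),U(612,180)),17,U(255,270)))]:
    d=p-t; print(nm,p.round(1),'off y,z',d[:2]@y,d[:2]@zt,d[2])
```

```text
outer [ 399.  -350.5  205.2] off y,z 1.5613974840824199 2.213279803575026 28.972597757313878
outer bevel [ 398.2 -351.2  203.2] off y,z 1.559207809143611 3.3393257686021207 26.903924579040847
```

arm_command([
  {"dx": 0.7,"dy": 0.6,"dz": 0,"ax": 0,"ay": 0,"az": 0,"claw": 0},
  {"dx": 1.34,"dy": 1.13,"dz": 0,"ax": 0,"ay": 0,"az": 0,"claw": 0},
  {"dx": 1.34,"dy": 1.13,"dz": -0.8,"ax": 0,"ay": 0,"az": 0,"claw": 0},
  {"dx": 1.34,"dy": 1.13,"dz": -1.6,"ax": 0,"ay": 0,"az": 0,"claw": 0},
  {"dx": 1.34,"dy": 1.13,"dz": -2.3,"ax": 0,"ay": 0,"az": 0,"claw": 0},
  {"dx": 1.34,"dy": 1.13,"dz": -2.3,"ax": 0,"ay": 0,"az": 0,"claw": 0},
  {"dx": 1.34,"dy": 1.13,"dz": -2.3,"ax": 0,"ay": 0,"az": 0,"claw": 0},
  {"dx": 1.34,"dy": 1.13,"dz": -2.3,"ax": 0,"ay": 0,"az": 0,"claw": 0},
  {"dx": 1.34,"dy": 1.13,"dz": -2.3,"ax": 0,"ay": 0,"az": 0,"claw": 0},
])

```text
clock: 5.82
tcp_pos: [453.9, -304.8, 86.6]
eef_rot: [1.93, 1.568, -0.5]
wrist_force: [0.0, -0.6, -0.4]
gripper_width: 31.5
```

Run:
```python
from h import *
s=manip.sense(); print(s['clock'],np.round(s['tcp_pos'],1),s['gripper_width'],s['wrist_force'])
print(R.from_euler('xyz',s['eef_rot']).as_matrix().round(4))
im=imaging.capture('scene'); crop(im,300,440,140,240,5,'pics/s5.png')
print(manip.sense()['tcp_pos'])
```

```text
5.8167 [ 453.9 -304.8   86.6] 31.526526632907018 [ 0.04131493 -0.61500469 -0.38048834]
[[ 2.100e-03  6.534e-01 -7.570e-01]
 [-1.200e-03 -7.570e-01 -6.535e-01]
 [-1.000e+00  2.300e-03 -8.000e-04]]
[ 453.9567674  -304.84423338   86.66645006]
```

View pics/s5.png

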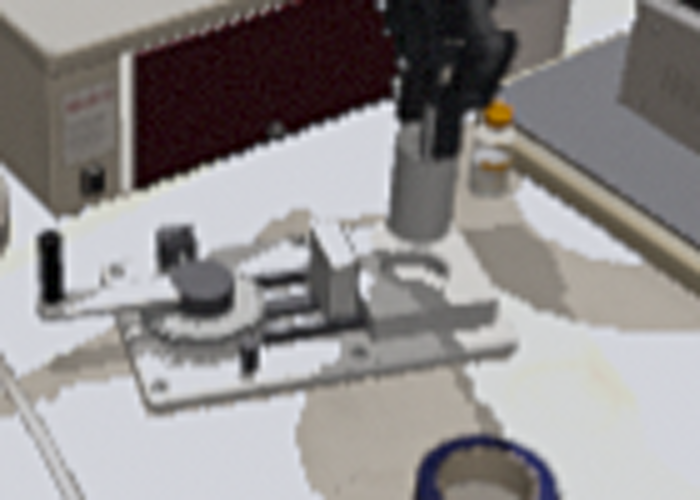

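arm_command([
  {"dx": -0.015,"dy": 0.01,"dz": -0.3,"ax": 0,"ay": 0,"az": 0,"claw": 0},
  {"dx": -0.015,"dy": 0.01,"dz": -0.5,"ax": 0,"ay": 0,"az": 0,"claw": 0},
  {"dx": -0.015,"dy": 0.01,"dz": -0.6,"ax": 0,"ay": 0,"az": 0,"claw": 0},
  {"dx": -0.015,"dy": 0.01,"dz": -0.68,"ax": 0,"ay": 0,"az": 0,"claw": 0},
  {"dx": -0.015,"dy": 0.01,"dz": -0.75,"ax": 0,"ay": 0,"az": 0,"claw": 0},
  {"dx": -0.015,"dy": 0.01,"dz": -0.75,"ax": 0,"ay": 0,"az": 0,"claw": 0},
  {"dx": -0.015,"dy": 0.01,"dz": -0.75,"ax": 0,"ay": 0,"az": 0,"claw": 0},
])

```text
clock: 6.45
tcp_pos: [452.5, -304.1, 55.0]
eef_rot: [-0.34, 1.571, -2.77]
wrist_force: [-0.2, 0.4, -1.7]
gripper_width: 31.6
```

Run:
```python
from h import *
s=manip.sense(); print(s['clock'],np.round(s['tcp_pos'],1),s['gripper_width'],s['wrist_force'])
im=imaging.capture('wrist'); cv2.imwrite('pics/w6.png',im)
```

```text
6.45 [ 452.5 -304.1   55. ] 31.59835606139662 [-0.22062615  0.42411351 -1.74249332]
```

View pics/w6.png

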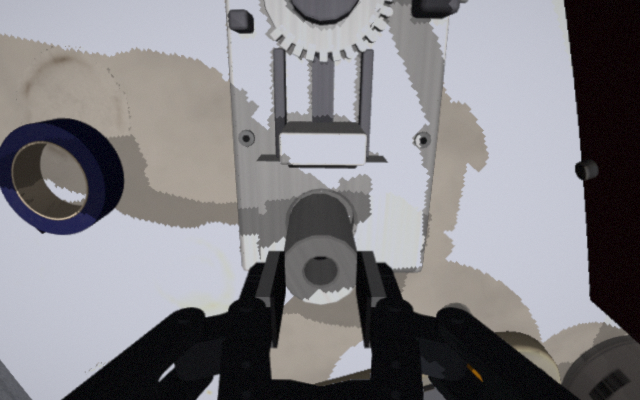

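arm_command([
  {"dx": 0,"dy": 0,"dz": -0.08,"ax": 0,"ay": 0,"az": 0,"claw": 0},
  {"dx": 0,"dy": 0,"dz": -0.14,"ax": 0,"ay": 0,"az": 0,"claw": 0},
  {"dx": 0,"dy": 0,"dz": -0.2,"ax": 0,"ay": 0,"az": 0,"claw": 0},
  {"dx": 0,"dy": 0,"dz": -0.24,"ax": 0,"ay": 0,"az": 0,"claw": 0},
  {"dx": 0,"dy": 0,"dz": -0.24,"ax": 0,"ay": 0,"az": 0,"claw": 0},
  {"dx": 0,"dy": 0,"dz": -0.24,"ax": 0,"ay": 0,"az": 0,"claw": 0},
])

```text
clock: 7.0
tcp_pos: [452.5, -304.0, 46.5]
eef_rot: [2.809, 1.57, 0.379]
wrist_force: [-2.8, 2.5, 19.0]
gripper_width: 31.8
```

arm_command([
  {"dx": 0,"dy": 0,"dz": 0,"ax": 0,"ay": 0,"az": 0,"claw": 0.5},
  {"dx": 0,"dy": 0,"dz": 0,"ax": 0,"ay": 0,"az": 0,"claw": 0.65},
  {"dx": 0,"dy": 0,"dz": 0,"ax": 0,"ay": 0,"az": 0,"claw": 0.65},
  {"dx": 0,"dy": 0,"dz": 0,"ax": 0,"ay": 0,"az": 0,"claw": 0.65},
  {"dx": 0,"dy": 0,"dz": 0,"ax": 0,"ay": 0,"az": 0,"claw": 0.65},
])

```text
clock: 7.42
tcp_pos: [452.5, -304.0, 45.2]
eef_rot: [-0.741, 1.571, 3.113]
wrist_force: [0.2, 0.3, 0.2]
gripper_width: 55.5
```

Run:
```python
from h import *
s=manip.sense(); print(s['clock'],np.round(s['tcp_pos'],1),s['gripper_width'],s['wrist_force'])
im=imaging.capture('wrist'); cv2.imwrite('pics/w7.png',im)
```

```text
7.4167 [ 452.5 -304.    45.2] 55.540747600875555 [0.15697996 0.33331739 0.21209508]
```

View pics/w7.png

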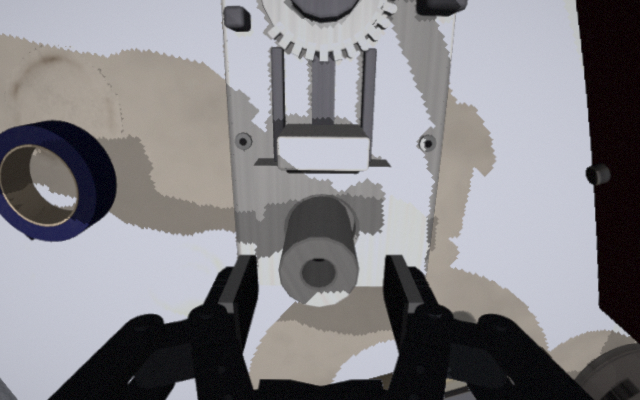

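arm_command([
  {"dx": 0,"dy": 0,"dz": 0.5,"ax": 0,"ay": 0,"az": 0,"claw": 0.65},
  {"dx": 0,"dy": 0,"dz": 1.5,"ax": 0,"ay": 0,"az": 0,"claw": 0.65},
  {"dx": 0,"dy": 0,"dz": 2.5,"ax": 0,"ay": 0,"az": 0,"claw": 0.65},
  {"dx": 0,"dy": 0,"dz": 3.0,"ax": 0,"ay": 0,"az": 0,"claw": 0.65},
  {"dx": 0,"dy": 0,"dz": 3.0,"ax": 0,"ay": 0,"az": 0,"claw": 0.65},
])

```text
clock: 7.88
tcp_pos: [454.2, -305.5, 169.5]
eef_rot: [1.957, 1.564, -0.473]
wrist_force: [0.9, -0.3, -0.8]
gripper_width: 55.4
```

Run:
```python
from h import *
import json
s=manip.sense(); print(s['clock'],np.round(s['tcp_pos'],1),s['gripper_width'],s['wrist_force'])
json.dump({k:np.asarray(s[k]).tolist() for k in('tcp_pos','eef_rot')},open('s8.json','w'))
im=imaging.capture('wrist'); cv2.imwrite('pics/w8.png',im)
im=imaging.capture('scene'); crop(im,220,440,110,240,3.5,'pics/s8.png')
t=cv2.imread('pics/top0.png'); crop(t,280,400,60,200,4,'pics/t8.png')
```

```text
7.8833 [ 454.2 -305.5  169.5] 55.380102649682705 [ 0.91861709 -0.33130383 -0.81602423]
```

View pics/w8.png

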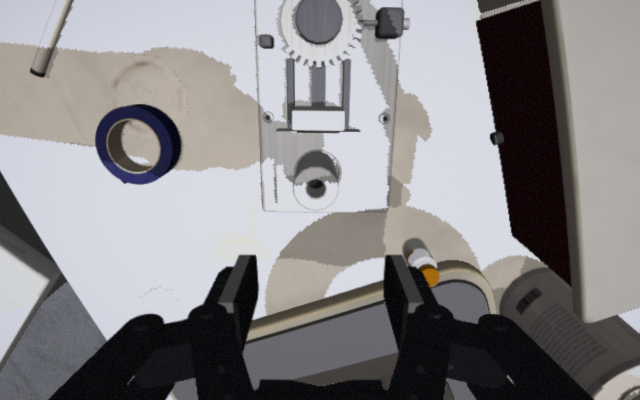

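View pics/s8.png

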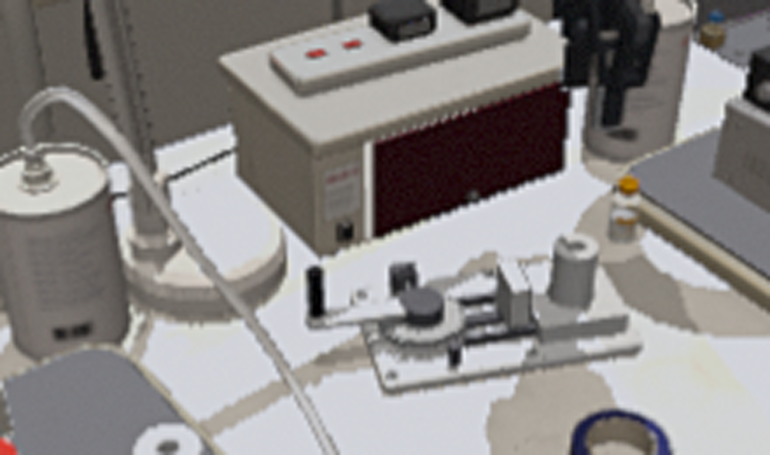

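View pics/t8.png

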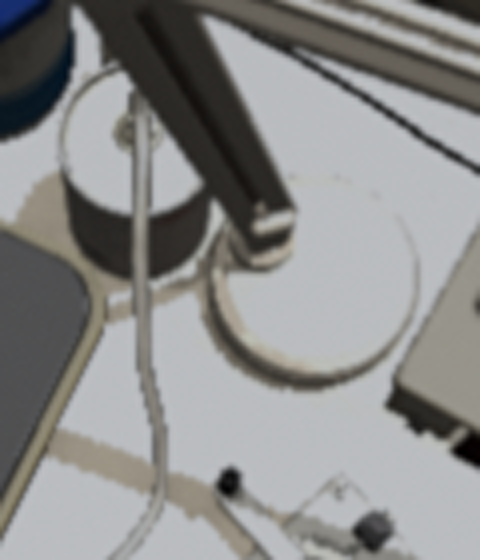

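Run:
```python
from h import *
import json
print('polefoot',onz('scene',(220+155/3.5,110+240/3.5),20).round(0))
def tri(a,b):
    o1,d1=ray('top',a);o2,d2=ray('scene',b);d1=d1[0];d2=d2[0]
    x=np.linalg.lstsq(np.c_[d1,-d2],o2-o1,rcond=None)[0];return (o1+d1*x[0]).round(0),(o2+d2*x[1]).round(0)
# hose: for scene pts find z with top proj on hose polyline
poly=np.array([[142,110],[142,300],[160,440],[160,490],[110,560]])/4+[280,60]
for p in [(95,115),(140,175),(180,235),(220,285),(250,320),(290,375)]:
    q=(220+p[0]/3.5,110+p[1]/3.5); best=None
    for z in range(0,320,5):
        w=onz('scene',q,z); t=proj('top',w)[0]
        u=np.interp(t[1],poly[:,1],poly[:,0]); e=abs(u-t[0])
        if best is None or e<best[0]: best=(round(e,1),z,w[0].round(0))
    print(p,best)
print('boxcorner bottom',onz('scene',(220+325/3.5,110+250/3.5),0).round(0))
s=json.load(open('s8.json'))
im=cv2.imread('pics/w8.png'); crop(im,270,370,80,230,4,'pics/w8c.png')
```

```text
polefoot [[ 804. -226.   20.]]
(95, 115) (np.float64(1.1), 215, array([ 755., -116.,  215.]))
(140, 175) (np.float64(1.2), 170, array([ 726., -121.,  170.]))
(180, 235) (np.float64(0.9), 125, array([ 698., -122.,  125.]))
(220, 285) (np.float64(0.9), 85, array([ 670., -126.,   85.]))
(250, 320) (np.float64(0.5), 60, array([ 645., -126.,   60.]))
(290, 375) (np.float64(0.5), 20, array([ 611., -124.,   20.]))
boxcorner bottom [[ 677. -303.    0.]]
```

View pics/w8c.png

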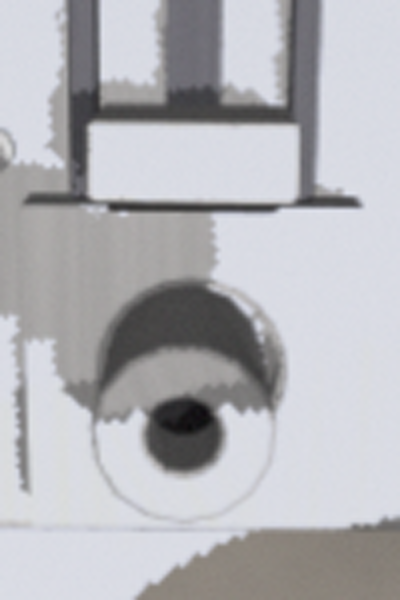

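Run:
```python
from h import *
import json
def tri(a,b):
    o1,d1=ray('top',a);o2,d2=ray('scene',b);d1=d1[0];d2=d2[0]
    x=np.linalg.lstsq(np.c_[d1,-d2],o2-o1,rcond=None)[0];return (o1+d1*x[0]).round(0),(o2+d2*x[1]).round(0)
N=np.array([452.6,-305.8]); Y=np.array([.758,.652]); X=np.array([.652,-.758])
for nm,a,b in [('post',(373.5,192),(335,187)),('post2',(349,221.5),(350,210))]:
    p,q=tri(a,b); print(nm,p,q,'clamp',(p[:2]-N)@X,(p[:2]-N)@Y-75)
s=json.load(open('s8.json'))
def U(x,o): return o+(x+.5)/4-.5
print(circ('wrist',np.array([U(92,270),U(276,270),U(345,80),U(522,80)]),78,s,18))
print(circ('wrist',np.array([U(92,270),U(276,270),U(345,80),U(522,80)]),84,s,18))
```

```text
post [ 585. -270.   31.] [ 585. -270.   31.] clamp 59.18839999999997 48.7008
post2 [ 508. -203.   24.] [ 508. -203.   24.] clamp -41.80160000000002 34.018799999999985
(array([ 452.07264306, -304.92444618,   17.67650049]), array([-0.09059945,  0.09063406,  0.09311757, -0.09693174]))
(array([ 453.53720932, -303.72698268,   17.27373987]), array([-0.09059944,  0.09063406,  0.09311758, -0.09693175]))
```

arm_command([
  {"dx": 3.96,"dy": 3.39,"dz": 0,"ax": 0,"ay": 0,"az": 0,"claw": 0.6},
  {"dx": 3.96,"dy": 3.39,"dz": 0,"ax": 0,"ay": 0,"az": 0,"claw": 0.6},
  {"dx": 3.96,"dy": 3.39,"dz": 0,"ax": 0,"ay": 0,"az": 0,"claw": 0.6},
  {"dx": 3.96,"dy": 3.39,"dz": 0,"ax": 0,"ay": 0,"az": 0,"claw": 0.6},
  {"dx": 3.96,"dy": 3.39,"dz": 0,"ax": 0,"ay": 0,"az": 0,"claw": 0.6},
  {"dx": 3.96,"dy": 3.39,"dz": 0,"ax": 0,"ay": 0,"az": 0,"claw": 0.6},
  {"dx": 3.96,"dy": 3.39,"dz": 0,"ax": 0,"ay": 0,"az": 0,"claw": 0.6},
  {"dx": 3.96,"dy": 3.39,"dz": 0,"ax": 0,"ay": 0,"az": 0,"claw": 0.6},
  {"dx": 3.96,"dy": 3.39,"dz": 0,"ax": 0,"ay": 0,"az": 0,"claw": 0.6},
  {"dx": 3.96,"dy": 3.39,"dz": 0,"ax": 0,"ay": 0,"az": 0,"claw": 0.6},
])

```text
clock: 8.82
tcp_pos: [609.6, -169.8, 165.1]
eef_rot: [-0.568, 1.57, -3.0]
wrist_force: [1.1, -0.0, 0.4]
gripper_width: 51.1
```

Run:
```python
from h import *
import json
s=manip.sense(); print(s['clock'],np.round(s['tcp_pos'],1),s['gripper_width'],s['wrist_force'],s['qpos'])
print(R.from_euler('xyz',s['eef_rot']).as_matrix().round(4))
json.dump({k:np.asarray(s[k]).tolist() for k in('tcp_pos','eef_rot')},open('s9.json','w'))
im=imaging.capture('wrist'); cv2.imwrite('pics/w9.png',im)
im=imaging.capture('scene'); crop(im,240,440,90,240,3.5,'pics/s9.png')
```

```text
8.8167 [ 609.6 -169.8  165.1] 51.13307670320369 [ 1.11267326 -0.04364579  0.38885063] [-0.19690029  0.59318954  0.58777046  1.87919537 -0.44473921  0.80317574
 -0.2335686 ]
[[-1.000e-03  6.514e-01 -7.587e-01]
 [-1.000e-04 -7.587e-01 -6.514e-01]
 [-1.000e+00 -5.000e-04  8.000e-04]]
```

View pics/w9.png

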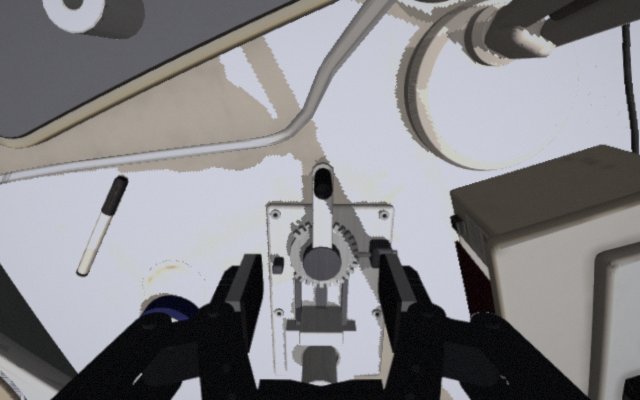

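View pics/s9.png

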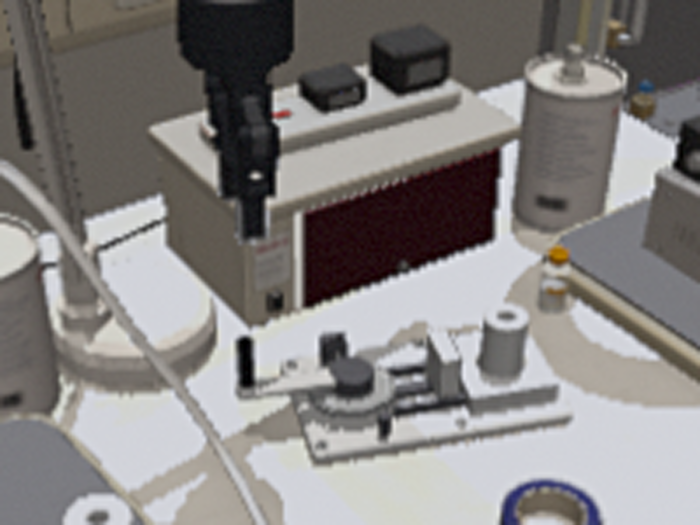

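Run:
```python
from h import *
import json
s=json.load(open('s9.json')); im=cv2.imread('pics/w9.png')
crop(im,295,350,150,215,10,'pics/w9c.png')
N=np.array([452.6,-305.8])
for uv,z in [((322.3,190),92),((322.3,169),50),((322,265),42)]:
    p=onz('wrist',uv,z,s)[0]; print(uv,p.round(1))
```

```text
(322.3, 190) [ 613.7 -169.7   92. ]
(322.3, 169) [ 617.3 -166.9   50. ]
(322, 265) [ 546.2 -228.    42. ]
```

View pics/w9c.png

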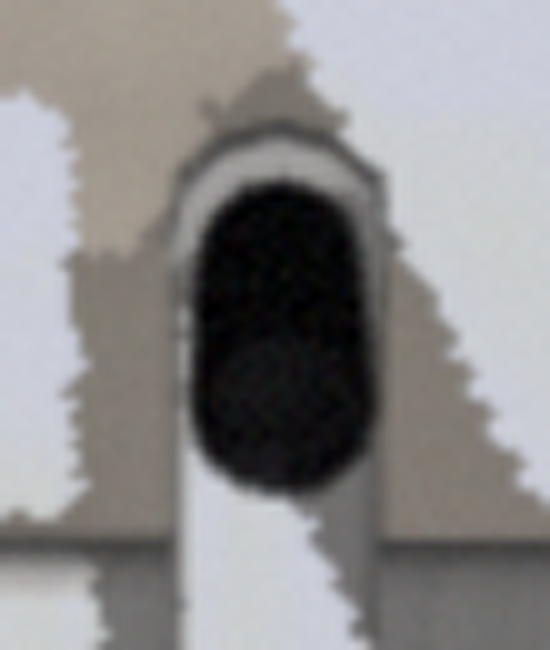

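arm_command([
  {"dx": 0.02,"dy": 0,"dz": -0.9,"ax": 0,"ay": 0,"az": 0,"claw": 0.6},
  {"dx": 0.02,"dy": 0,"dz": -1.7,"ax": 0,"ay": 0,"az": 0,"claw": 0.6},
  {"dx": 0.02,"dy": 0,"dz": -2.3,"ax": 0,"ay": 0,"az": 0,"claw": 0.6},
  {"dx": 0.02,"dy": 0,"dz": -2.6,"ax": 0,"ay": 0,"az": 0,"claw": 0.6},
  {"dx": 0.02,"dy": 0,"dz": -2.76,"ax": 0,"ay": 0,"az": 0,"claw": 0.6},
  {"dx": 0.02,"dy": 0,"dz": -2.76,"ax": 0,"ay": 0,"az": 0,"claw": 0.5},
  {"dx": 0.02,"dy": 0,"dz": -2.76,"ax": 0,"ay": 0,"az": 0,"claw": 0.4},
  {"dx": 0.02,"dy": 0,"dz": -2.76,"ax": 0,"ay": 0,"az": 0,"claw": 0.3},
  {"dx": 0.02,"dy": 0,"dz": -2.76,"ax": 0,"ay": 0,"az": 0,"claw": 0.3},
], newtons=40)

```text
clock: 9.67
tcp_pos: [612.5, -168.6, 56.4]
eef_rot: [2.245, 1.569, -0.185]
wrist_force: [1.1, -0.7, -0.2]
gripper_width: 25.5
```

Run:
```python
from h import *
s=manip.sense(); print(s['clock'],np.round(s['tcp_pos'],1),s['gripper_width'],s['wrist_force'])
im=imaging.capture('wrist'); cv2.imwrite('pics/w10.png',im)
im=imaging.capture('scene'); crop(im,240,440,120,240,3.5,'pics/s10.png')
```

```text
9.6667 [ 612.5 -168.6   56.4] 25.546812511442198 [ 1.09766947 -0.72065622 -0.16983545]
```

View pics/w10.png

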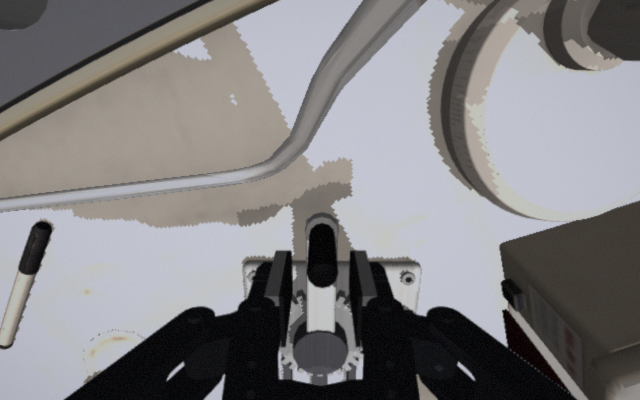

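View pics/s10.png

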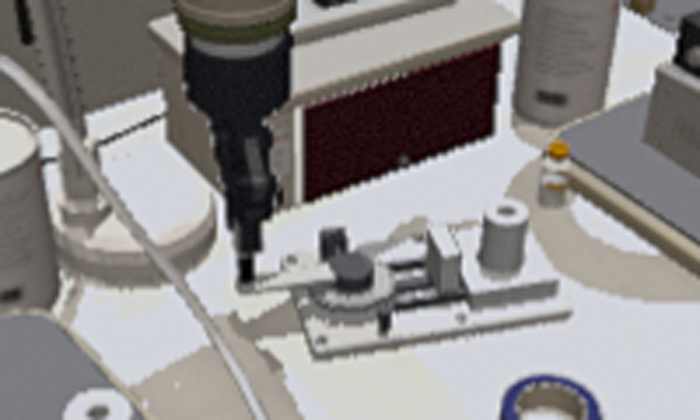

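arm_command([
  {"dx": 0,"dy": 0,"dz": 0,"ax": 0,"ay": 0,"az": 0,"claw": 0.2},
  {"dx": 0,"dy": 0,"dz": 0,"ax": 0,"ay": 0,"az": 0,"claw": 0.1},
  {"dx": 0,"dy": 0,"dz": 0,"ax": 0,"ay": 0,"az": 0,"claw": 0},
  {"dx": 0,"dy": 0,"dz": 0,"ax": 0,"ay": 0,"az": 0,"claw": 0},
  {"dx": 0,"dy": 0,"dz": 0,"ax": 0,"ay": 0,"az": 0,"claw": 0},
  {"dx": 0,"dy": 0,"dz": 0,"ax": 0,"ay": 0,"az": 0,"claw": 0},
], newtons=50)

```text
clock: 10.27
tcp_pos: [612.9, -169.1, 55.7]
eef_rot: [2.008, 1.568, -0.422]
wrist_force: [1.6, -2.6, 6.0]
gripper_width: 10.9
```

arm_command([
  {"dx": -0.154,"dy": 0.161,"dz": 0,"ax": 0,"ay": 0,"az": 1.2,"claw": 0},
  {"dx": -0.323,"dy": 0.305,"dz": 0,"ax": 0,"ay": 0,"az": 2.4,"claw": 0},
  {"dx": -0.507,"dy": 0.43,"dz": 0,"ax": 0,"ay": 0,"az": 3.6,"claw": 0},
  {"dx": -0.703,"dy": 0.535,"dz": 0,"ax": 0,"ay": 0,"az": 4.8,"claw": 0},
  {"dx": -0.703,"dy": 0.535,"dz": 0,"ax": 0,"ay": 0,"az": 4.8,"claw": 0},
  {"dx": -0.703,"dy": 0.535,"dz": 0,"ax": 0,"ay": 0,"az": 4.8,"claw": 0},
])

```text
clock: 10.77
tcp_pos: [584.5, -147.1, 55.7]
eef_rot: [1.979, 1.569, -0.033]
wrist_force: [3.6, -1.5, 7.8]
gripper_width: 10.5
```

Run:
```python
from h import *
import json
s=manip.sense(); print(s['clock'],np.round(s['tcp_pos'],1),s['gripper_width'],s['wrist_force'])
im=imaging.capture('wrist'); cv2.imwrite('pics/w11.png',im)
t=imaging.capture('top'); crop(t,320,430,160,280,5,'pics/t11.png')
p=np.array(s['tcp_pos'][:2])-[547.4,-224.0]; print(np.hypot(*p),np.degrees(np.arctan2(p[1],p[0]))-40.7)
```

```text
10.7667 [ 584.5 -147.1   55.7] 10.490677547466786 [ 3.55386853 -1.48458152  7.76998091]
85.3390362205463 23.544507244889033
```

View pics/w11.png

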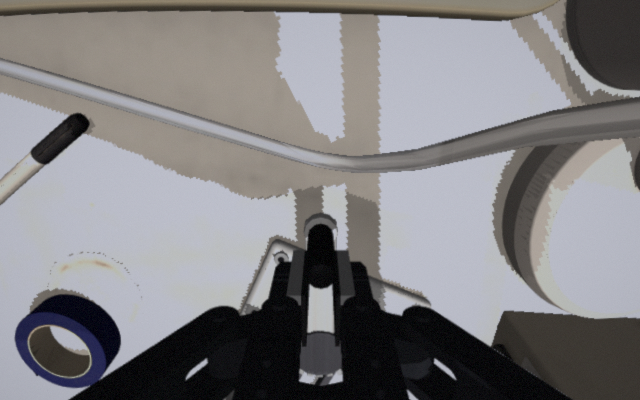

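View pics/t11.png

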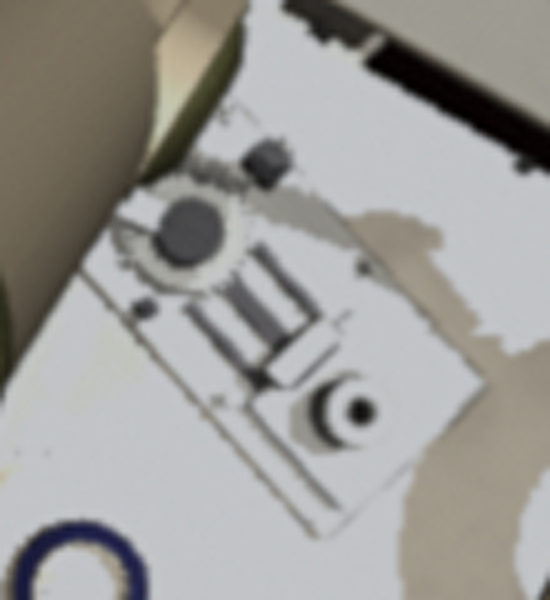

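arm_command([
  {"dx": -0.206,"dy": 0.085,"dz": 0,"ax": 0,"ay": 0,"az": 1.2,"claw": 0},
  {"dx": -0.419,"dy": 0.147,"dz": 0,"ax": 0,"ay": 0,"az": 2.4,"claw": 0},
  {"dx": -0.638,"dy": 0.187,"dz": 0,"ax": 0,"ay": 0,"az": 3.6,"claw": 0},
  {"dx": -0.749,"dy": 0.198,"dz": 0,"ax": 0,"ay": 0,"az": 4.2,"claw": 0},
  {"dx": -0.86,"dy": 0.204,"dz": 0,"ax": 0,"ay": 0,"az": 4.8,"claw": 0},
  {"dx": -0.86,"dy": 0.204,"dz": 0,"ax": 0,"ay": 0,"az": 4.8,"claw": 0},
  {"dx": -0.86,"dy": 0.204,"dz": 0,"ax": 0,"ay": 0,"az": 4.8,"claw": 0},
  {"dx": -0.86,"dy": 0.204,"dz": 0,"ax": 0,"ay": 0,"az": 4.8,"claw": 0},
  {"dx": -0.86,"dy": 0.204,"dz": 0,"ax": 0,"ay": 0,"az": 4.8,"claw": 0},
  {"dx": -0.86,"dy": 0.204,"dz": 0,"ax": 0,"ay": 0,"az": 4.8,"claw": 0},
  {"dx": -0.86,"dy": 0.204,"dz": 0,"ax": 0,"ay": 0,"az": 4.8,"claw": 0},
  {"dx": -0.86,"dy": 0.204,"dz": 0,"ax": 0,"ay": 0,"az": 4.8,"claw": 0},
])

```text
clock: 11.87
tcp_pos: [550.6, -138.9, 55.6]
eef_rot: [1.464, 1.569, -0.13]
wrist_force: [3.0, -0.3, 9.6]
gripper_width: 10.4
```

Run:
```python
from h import *
import json
s=manip.sense(); print(s['clock'],np.round(s['tcp_pos'],1),s['gripper_width'],s['wrist_force'])
im=imaging.capture('wrist'); cv2.imwrite('pics/w12.png',im)
t=imaging.capture('top'); crop(t,320,430,160,280,5,'pics/t12.png')
t=imaging.capture('scene'); crop(t,240,440,120,240,3.5,'pics/s12.png'); cv2.imwrite('pics/sf.png',t)
p=np.array(s['tcp_pos'][:2])-[547.4,-224.0]; print(np.hypot(*p),np.degrees(np.arctan2(p[1],p[0]))-40.7)
```

```text
11.8667 [ 550.6 -138.9   55.6] 10.350087705216342 [ 2.9660142  -0.28169507  9.61200375]
85.1696445300232 47.161238953111436
```

View pics/w12.png

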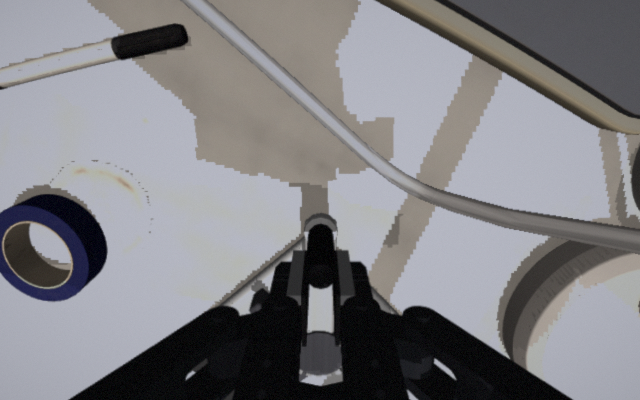

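View pics/t12.png

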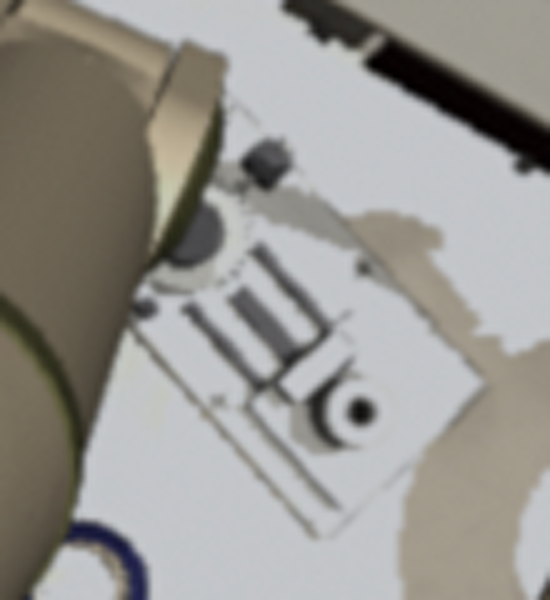

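View pics/s12.png

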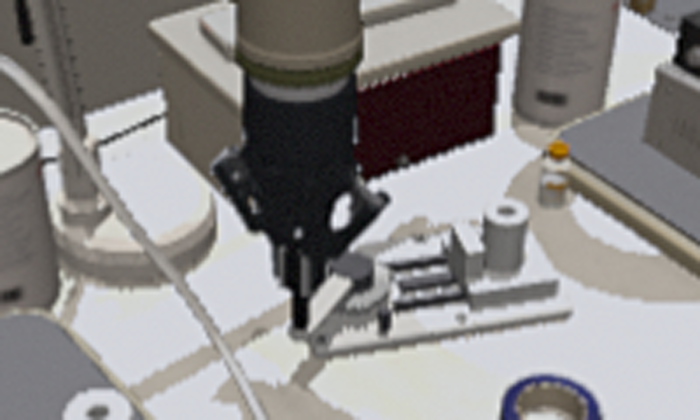

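```bash
python3 -c "
from rig import manip
s=manip.sense();print(s['clock'],s['tcp_pos'],s['wrist_force']);print(manip.close_job())"
```

```text
12.0167 [ 550.57925307 -138.89365579   55.55195739] [2.29057721 0.38634707 8.36408444]
the job is handed in; nothing more can be done
None
```

I seated the 36 mm sleeve in the clamp's nest and released it. I then swung the lever to four clicks and handed the job in at about 12 s, still gripping the handle. The hand-in reports no verdict.

**Sleeve:** it touched bottom with 19 N of wrist force. After release the wrist force fell to near zero. The wrist picture then put its top at about (452, -305), within about 1 mm of the nest centre. It also looked upright in the scene picture.

**Lever:** the measured tool position puts the lever at about 47–48° (0.82–0.84 rad), inside the allowed 0.75–0.925. The last pictures show the handle between the pads and the jaw close up to the sleeve. The lever stood there for more than 0.5 s before I handed in.

**Other objects:** I saw no sign that any other sleeve or bystander had moved. I judged this only by eye from the pictures and did not measure it.

**Disagreements:**
- **Gripper opening:** it read 3–4 mm below the true diameters (about 32 mm on the 36 mm sleeve, about 10.5 mm on the 14 mm handle). I put this down to pad compliance.
- **Positions:** the wrist and fixed cameras differed by about 1–2 mm, and the measured tool position was up to about 2 mm from the commanded one.

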